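# Probe the shielding cap in the sloping test jig

## Task

Seat the loose flanged shielding cap rim-down, fully home, in the round nest of the sloping test jig and let go of it. Then take the spring-tipped probe out of its stand and hold it square to the sloping crown of the cap, its tip inside the ring mark and pressed on lightly until the spring tip is about half-way in. Finish while holding it there, the tip still pressing, and leave everything else on the bench alone.

Things in the scene. Friction and masses are not known exactly. Their poses are not given: they have to be found in the camera images.
- nest (a point): Centre of the nest's floor in the fixed test jig: a recess 49 mm across, 7 mm deep, dark floor, in the middle of a bare aluminium plate 120 x 150 mm (small green board and screw heads on it stand at most 4 mm proud). z axis: straight out of the plate, which slopes 17 deg (0.30 rad), low edge towards the robot. y axis: level, across the plate. Place and yaw vary.
- cap_center (a point): Centre, half-way up, of the loose steel shielding cap: a round body 38 mm across and 34 mm tall, closed at the top, with an open rim below that carries a flange 45 mm across and 4 mm thick. It starts rim-down on the bench to the left or right of the jig. z axis: out of the closed crown. About 70 g.
- cap_mark (a point): Centre of the cap's crown (17 mm above cap_center along the cap's z), inside a dark ring mark 13 mm across its inside. Turns and moves with the cap.
- cap: The same cap; origin at the centre of the rim plane (17 mm below cap_center), z out of the crown. Seated, this point meets nest.
- probe_grip (a point): Middle of the grip of the loose black probe, 90 g. Downward: square grip 18 x 18 mm, 84 mm long (+-42 mm), collar 32 mm across and 6 mm thick that hangs it on its stand, round nose 18 mm across and 45 mm long, thin brass spring tip. z: along the probe, tip to grip end; x, y: square to the grip's flats. The free tip's end is 109 mm from here. Starts upright.
- probe_tip (a point): The end of the spring tip (5 mm thick, round-ended); sticks out 16 mm from the nose when free. z axis along the probe, towards the grip.
- probe: The same probe; origin at the lower end of the nose, on its axis (93 mm below probe_grip), z towards the grip end.
- plunger (a joint): How far the spring tip is pushed into the probe: 0 free, 0.012 m fully in. Force about 0.9 N at the start of its travel, 4.5 N at the end (300 N/m).
- stand: Fixed grey block 60 x 60 x 70 mm high, with an upright square 20 mm hole through its middle in which the probe hangs by its collar; origin at the centre of its underside. The probe must rise 65 mm to come out. To the left or right of the jig, opposite the cap.
- jig: The fixed test jig's base; origin at the centre of its underside on the bench, z up, x from the plate's low edge towards its high edge.
- meter: Bystander: red hand-held meter, 150 x 75 x 35 mm. Leave alone.
- spool: Bystander: metal reel, 60 mm across, 46 mm tall. Leave alone.
- driver: Bystander: screwdriver lying on the bench, about 200 mm long. Leave alone.
- small_cap: Bystander: small plain steel slug, 24 mm across, 16 mm tall, no flange, no mark. Leave alone.
- jar: Bystander: jar 52 mm across, 60 mm tall. Leave alone.
- parts_tray: Bystander: black open tray 90 x 120 x 30 mm. Leave alone.
- adapter: Bystander: black power adapter 45 x 70 x 30 mm. Leave alone.
There are look-alikes about, which are no part of the job. Leave any brown, green or pink look-alike of the probe alone.

How it is judged (in metres and radians):
On the way, in this order (a step that is already met when the one before it is completed fails the run):
1. the cap sits fully home in the nest, rim-down, and is let go (distance between cap and nest below 0.004 m and angle between the z axis of cap and the z axis of nest, either way round below 0.09 rad and angle between cap's own z axis and vertical below 0.6 rad and contact force between the fingers and cap below 0.05 N and linear speed of cap below 0.02 m/s), for 0.2 s.
2. the probe is drawn clear of its stand by the gripper (height (world z) of probe_tip above 0.072 m and contact force between the fingers and probe above 0.5 N and contact force between probe and stand below 0.05 N), for 0.1 s.
At the end, for the whole second after the job is handed in: Cap home in the nest, rim-down (4 mm, 5 deg), untouched by the robot; the gripper holds the probe square to the crown (8 deg), tip within 6.5 mm of the mark's centre, spring tip 2 to 10.5 mm in, 0.8 to 7 N on the cap, steady, probe clear of jig and stand (distance between cap and nest below 0.004 m and angle between the z axis of cap and the z axis of nest, either way round below 0.09 rad and angle between cap's own z axis and vertical below 0.6 rad and distance between probe_tip and cap_mark below 0.0065 m and angle between the z axis of probe and the z axis of nest, either way round below 0.14 rad and angle between probe's own z axis and vertical below 0.7 rad and value of joint plunger between 0.002 and 0.0105 m and contact force between probe and cap between 0.8 and 7 N and contact force between the fingers and probe above 0.5 N and contact force between the arm and cap below 0.05 N and contact force between probe and jig below 0.05 N and contact force between probe and stand below 0.05 N and linear speed of probe below 0.02 m/s); the arm keeps its last pose, push and grip.
It fails at once if a bystander is moved more than 30 mm (distance of any of meter, spool, driver, small_cap, jar, parts_tray, adapter from where it was at the start of the episode above 0.03 m).
It fails at once if the probe is pressed hard on the cap (over 15 N) (contact force between probe and cap above 15 N).
It also fails if it takes over 54 s, if anything falls off the work surface, if the arm or the gripper's body presses on something with over 40 N, if the wrist force passes 120 N, or if a joint passes its speed limit or range.

## Robot

A 7-joint arm with a two-finger parallel gripper is mounted at the origin on the work surface. World frame = base frame: x ahead of the robot, y to its left, z up, the work surface at z = 0. Lengths are in mm, angles in rad, forces in N, time in s.
With the tool pointing down it reaches from about 425 to 800 mm from the base axis. Payload 8.3 kg.
Tool frame: the origin (TCP) lies midway between the tips of the shut fingers; the grasp point (between the pads) lies 19 mm behind it; z points along the fingers, y is the line along which they close (so a half turn about z gives the same grasp; the last joint's range is limited). The gripper opens to 85 mm and grips with 20 to 120 N. Pads are 22 mm wide; open, the fingers measure 114 mm over their backs; the gripper's body (76 mm by 85 mm) begins 54 mm behind the grasp point. The pads swing forward as they close: fully open they stand 13 mm farther back than shut.
Start: joints at [1.164, 0.383, 0.016, 1.37, -0.006, 1.388, -0.046], TCP at [210.703, -588.394, 231.279] pointing down, gripper open.
Joint ranges: [-2.95, 2.95], [-0.25, 2.06], [-1.52, 1.56], [0.18, 2.33], [-1.44, 4.58], [0.02, 2.06], [-3.01, 3.01]. Speed limits (rad/s): [2.39, 2.39, 3.01, 3.01, 3.14, 3.14, 3.14].

## Interface

Orientations are given as a unit quaternion [x, y, z, w].
In Python, from station import r gives the robot as it stands. The module is installed in compiled form; this text tells all that it offers.
- The arm moves only by the tool play_rows, never from a script. Its argument "steps" is a list of rows, each a list of 3 entries, a list of its own where there are three numbers: the closure, from -1 (fully open) to 1 (shut), then the shift along the tool's x, y, z in units of 40 mm (1.0 is 40 mm), then the turn, a rotation vector about the tool's x, y, z in units of 5 degrees (1.0 is 5 degrees). A call has 1 to 12 rows; each row shifts and turns the commanded pose from where the row before left it, along the tool's axes as they then stand; what a row does not reach is not made up. A row lasts 1/12 s, in which the tool goes at most 41.7 mm and 7.16 degrees, less where a joint would pass 70% of its speed; a pose out of reach is approached as far as the arm can. A call is refused whole if a number of a shift passes 1 or a number of a turn 1, either way. A call with a gripper value outside its range is refused whole. The fingers move at their own pace and stop on an object; "grip_force" is the grip in N (left out, the last holds). Time passes only in rows, so rows that do not move let the fingers close. It gives the time, the measured TCP pose, the force, the opening and the grip force at its end, in the units of the state.
- r.get_state(): the state, without advancing time (a new reading comes with each control period).
- r.read_camera(name): name is "side" or "top"; returns a dict with "img" (400x640x3 uint8, red, green, blue), "fx", "fy", "cx", "cy" (pixels), "world_from_camera" (4x4, takes a point from camera to world coordinates). Camera axes: x right, y down, z forward; pixel columns grow to the right and rows downward; lengths in mm; the calibration is good to about 2 mm. A picture is of the moment at which its call begins. There is no depth.
- r.hand_in(): hands the job in; it is judged then, once.
Trained networks look in the newest picture that a camera, given by its name, has taken for a name from the list of things; names that differ only in an ending like _2 or _b are one class to them, and where a whole thing is asked for, a point or a joint stands for the part that bears it (a point fixed in the world has none). Each returns a list of dicts, best first, with "score" (0 to 1); they miss things now and then, are a little off and sometimes report something else, mostly with a low value. They report only what shows in the picture. A call takes as long as a camera call. They do not tell look-alikes from the thing itself.
- r.recognise(camera, target): "pixel" ([column, row] in pixels, amid what is visible of it).
- r.place_of(camera, target): "pixel" ([column, row] in pixels: a listed point, or the origin of a listed thing).
The state is a dict: "time_s": time; "q": joint angles; "joint_velocities": joint speeds; "joint_efforts": joint torques, N m; "eef_pos": TCP position; "eef_rot": TCP orientation; "wrist_force": force on the tool from outside, world axes, zero at the start; "ft_torque": the same for the moment, N m; "finger_gap": opening from 0.0 (shut) to 1.0 (fully open); "grip_force": force on a finger pad.
Only numpy, scipy, OpenCV 4.12 (cv2) and the standard library are available. Lean on these libraries where they do the work, as an engineer would, in place of code of your own. Each camera call takes 0.05 s, during which the arm holds its last target. There are 200 camera calls.

## Working session

There is one attempt and no reset: what is moved stays moved. The work goes in short steps, Python scripts to look and compute and a tool call to move; the robot and the scene stay as the last step left them, time stands still between calls to the robot, and variables do not carry over. Pictures are saved under pics/ and viewed, at most 10 in all, crops included, and the job is handed in when it is done.

Besides the shell and the picture viewer there is one more tool, called after "Request:" by a JSON object that holds its "api" and its "payload", one argument or row to a line. play_rows: Moves the arm, as the interface text tells. Its arguments: {"type":"object","properties":{"steps":{"type":"array"},"grip_force":{"type":"number"}},"required":["steps"]}

```bash
mkdir -p pics
cat > h.py <<'E'
import numpy as np, cv2
from scipy.spatial.transform import Rotation as R
from station import r
def snap(n,f):
    c=r.read_camera(n); cv2.imwrite('pics/'+f,c['img'][:,:,::-1]); return c
def ray(c,p):
    M=np.array(c['world_from_camera']); d=M[:3,:3]@np.array([(p[0]-c['cx'])/c['fx'],(p[1]-c['cy'])/c['fy'],1]); return M[:3,3],d/np.linalg.norm(d)
def tri(r1,r2):
    (a,d),(b,e)=r1,r2; A=np.stack([d,-e],1); s=np.linalg.lstsq(A,b-a,rcond=None)[0]; p=a+s[0]*d;q=b+s[1]*e
    return (p+q)/2,np.linalg.norm(p-q)
def proj(c,X):
    M=np.linalg.inv(np.array(c['world_from_camera'])); x=M[:3,:3]@np.array(X,float)+M[:3,3]; return [c['fx']*x[0]/x[2]+c['cx'],c['fy']*x[1]/x[2]+c['cy']]
def onz(ry,z): a,d=ry; return a+d*(z-a[2])/d[2]
E
python3 - <<'E'
from h import *
s=r.get_state(); print({k:np.round(v,3) for k,v in s.items()})
C={n:snap(n,n+'0.png') for n in('side','top')}
for n in C: print(n,np.round(C[n]['world_from_camera'],3).tolist(),C[n]['fx'],C[n]['cx'],C[n]['cy'])
for t in('nest','cap_center','cap_mark','cap','probe_grip','probe','stand','jig','small_cap'):
    D={n:r.place_of(n,t) for n in C}
    for n in C: print(t,n,[(np.round(d['pixel']).tolist(),round(d['score'],2)) for d in D[n]])
    for a in D['side'][:3]:
        for b in D['top'][:3]:
            p,e=tri(ray(C['side'],a['pixel']),ray(C['top'],b['pixel'])); 
            if e<15: print('   ',np.round(p),round(e,1))
E
```

```text
{'time_s': np.float64(0.0), 'q': array([ 1.164,  0.384,  0.016,  1.371, -0.006,  1.388, -0.047]), 'joint_velocities': array([-0.   ,  0.002, -0.   , -0.001, -0.002, -0.002,  0.001]), 'joint_efforts': array([-1.0000e-03, -6.2761e+01,  8.4300e-01, -3.7182e+01,  1.6000e-02,
        1.4000e-02,  0.0000e+00]), 'eef_pos': array([ 210.547, -587.924,  230.26 ]), 'eef_rot': array([ 0.985,  0.171, -0.   , -0.001]), 'wrist_force': array([-0.136,  0.972, -0.094]), 'ft_torque': array([ 0.037,  0.003, -0.01 ]), 'grip_force': np.float64(0.0), 'finger_gap': np.float64(1.0)}
side [[0.971, -0.135, 0.196, 300.592], [-0.238, -0.532, 0.813, -1093.51], [-0.006, -0.836, -0.549, 841.64], [0.0, 0.0, 0.0, 1.0]] 450.2651535005013 318.8624494327474 205.9055735489261
top [[-0.019, -0.993, 0.114, 459.316], [-1.0, 0.02, 0.007, -0.138], [-0.009, -0.114, -0.993, 1243.89], [0.0, 0.0, 0.0, 1.0]] 376.7077978848745 319.3285380466016 203.7200731076218
nest side [([340.0, 227.0], 0.64)]
nest top [([337.0, 201.0], 0.87)]
    [611. -50.  51.] 13.2
cap_center side [([290.0, 188.0], 0.42)]
cap_center top [([235.0, 225.0], 0.5
[... 494 characters left out ...]
0.65), ([399.0, 265.0], 0.55), ([441.0, 236.0], 0.46), ([406.0, 237.0], 0.39)]
    [ 482. -271.  377.] 6.4
    [ 575. -249.   97.] 0.0
    [ 488. -357.  103.] 7.2
probe side [([342.0, 284.0], 0.92), ([327.0, 316.0], 0.84), ([276.0, 292.0], 0.7), ([312.0, 286.0], 0.58)]
probe top [([432.0, 232.0], 0.71), ([399.0, 209.0], 0.69), ([401.0, 237.0], 0.46), ([394.0, 263.0], 0.46)]
    [ 572. -252.   16.] 11.8
    [ 499. -355.   20.] 1.0
stand side [([308.0, 293.0], 0.55)]
stand top [([397.0, 236.0], 0.8)]
jig side [([336.0, 240.0], 0.87)]
jig top [([336.0, 199.0], 0.74)]
    [612. -47.   2.] 9.0
small_cap side [([266.0, 213.0], 0.62)]
small_cap top [([283.0, 258.0], 0.49)]
    [422. 129.  17.] 10.5
```

Run:
```python
import cv2
s=cv2.imread('pics/side0.png');t=cv2.imread('pics/top0.png')
a=cv2.resize(s[140:340,230:410],(540,600),interpolation=cv2.INTER_CUBIC)
cv2.imwrite('pics/s1.png',a)
cv2.imwrite('pics/t1.png',cv2.resize(t[150:300,210:470],None,fx=3,fy=3,interpolation=cv2.INTER_CUBIC))
```

```text
(no output)
```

View pics/s1.png

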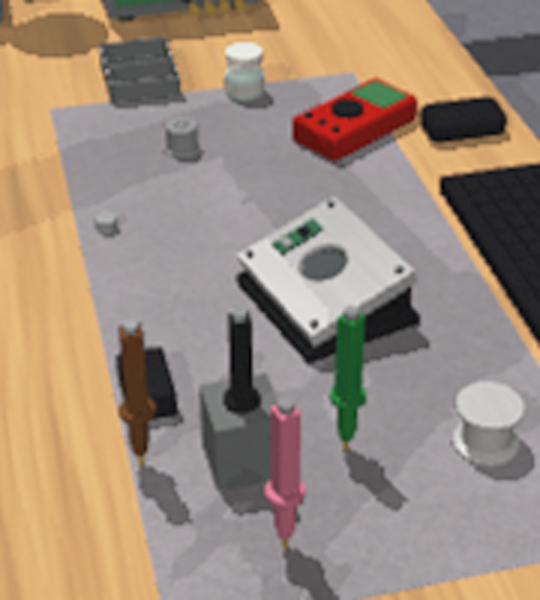

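View pics/t1.png

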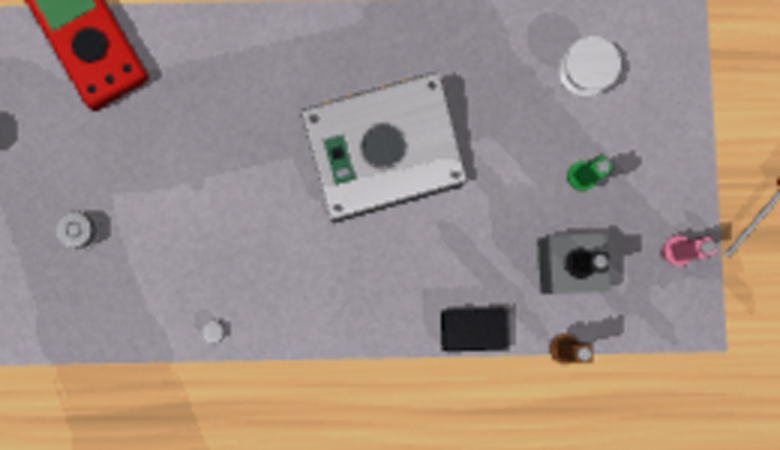

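The views show the cap at side px (291,181) and top px (234,227). The nest is at side (338,227) and top (338,199). The black probe in its stand has its grip end at side (310,245) and top (410,237), and its collar at side (311,273) and top (404,237). Brown, green and pink look-alikes stand around it. The plate's yaw is about 14°.

Run:
```python
from h import *
C={n:r.read_camera(n) for n in('side','top')}
S=lambda x,y:ray(C['side'],(230+(x+.5)/3-.5,140+(y+.5)/3-.5)); T=lambda x,y:ray(C['top'],(210+(x+.5)/3-.5,150+(y+.5)/3-.5))
def show(n,s,t,z=None):
    p,e=tri(S(*s),T(*t)); print(n,p.round(1),round(e,1), '' if z is None else (onz(S(*s),z).round(1),onz(T(*t),z).round(1)))
show('crown',(182,124),(73,230),34)
show('nest',(324,262),(383,146),57)
show('gripend',(240,316),(600,262),160)
show('collar',(242,400),(581,262),76)
P=[]
for n,s,t in(('hiL',(332,205),(314,118)),('hiR',(400,270),(432,85)),('loR',(314,324),(456,174)),('loL',(250,255),(338,208))):
    show(n,s,t); P.append(tri(S(*s),T(*t))[0])
P=np.array(P); print(P.mean(0).round(1)); x=P[0]+P[1]-P[2]-P[3]; y=P[0]+P[3]-P[1]-P[2]; n=np.cross(x,y); n/=np.linalg.norm(n)
print(n.round(3), np.degrees(np.arctan2(-y[0],y[1])),np.degrees(np.arctan2(x[1],x[0])),np.linalg.norm(x)/2,np.linalg.norm(y)/2)
# blob refinement, dark nest in both
for nm,(x0,x1,y0,y1) in(('top',(322,354,184,214)),('side',(326,352,216,240))):
    g=cv2.cvtColor(C[nm]['img'],cv2.COLOR_RGB2GRAY)[y0:y1,x0:x1]
    m=(g<(int(g.min())+int(np.median(g)))/2*1.0).astype(np.uint8)
    k,l,st,ce=cv2.connectedComponentsWithStats(m); 
    for i in range(1,k):
        if st[i,4]>60: print(nm,ce[i]+[x0,y0],st[i])
```

```text
crown [529.8 283.7  34.4] 1.9 (array([528.9, 284.6,  34. ]), array([530.8, 283.7,  34. ]))
nest [611.2 -49.7  52.1] 2.9 (array([607.7, -56.2,  57. ]), array([612. , -49.8,  57. ]))
gripend [ 481.9 -249.1  161.3] 2.3 (array([ 481. , -247.4,  160. ]), array([ 483.1, -249.6,  160. ]))
collar [ 483.1 -250.    71.6] 4.7 (array([ 479.7, -254.6,   76. ]), array([ 485.3, -249.5,   76. ]))
hiL [640.   22.8  68.7] 3.1 
hiR [ 672.5 -102.1   68.6] 3.5 
loR [ 580.3 -127.4   39.8] 4.3 
loL [547.   -0.6  37.7] 3.1 
[610.  -51.9  53.7]
[-0.29  -0.068  0.955] 14.63183431733003 14.741932558282224 100.31448346396435 130.07810168780605
top [337.3483871  198.23870968] [  9   8  14  14 155]
side [337.56910569 227.34146341] [  5   6  15  11 123]
```

```bash
cat >> h.py <<'E'
def Rdown(az,n=None):
    "tool rotation with z=-n and y towards azimuth az (deg), projected"
    z=-np.array([0,0,1.] if n is None else n,float); z/=np.linalg.norm(z)
    a=np.radians(az); y=np.array([np.cos(a),np.sin(a),0]); y-=z*(y@z); y/=np.linalg.norm(y)
    return R.from_matrix(np.stack([np.cross(y,z),y,z],1))
def plan(goal,grot,clo,n=None,step=30,start=None):
    s=r.get_state(); p,q=(np.array(s['eef_pos']),R.from_quat(s['eef_rot'])) if start is None else start
    d=np.array(goal,float)-p; w=(grot*q.inv()).as_rotvec()
    N=n or int(max(1,np.ceil(np.linalg.norm(d)/step),np.ceil(np.degrees(np.linalg.norm(w))/4.9)))
    rows=[]
    for i in range(N):
        qq=R.from_rotvec(w/N*i)*q
        rows.append([clo,(qq.inv().apply(d/N)/40).round(3).tolist(),(np.degrees(qq.inv().apply(w/N))/5).round(3).tolist()])
    print('dist',d.round(1),'turn',np.degrees(w).round(1))
    for i in range(0,N,12): print(str(rows[i:i+12]).replace(' ',''))
    return np.array(goal,float),grot
N=np.array([-.283,-.074,.956]); N/=np.linalg.norm(N)
NEST=np.array([612,-50.5,47.])
E
python3 - <<'E'
from h import *
s=plan((560,-100,250),Rdown(14.7),-1)
plan((530,284,110),Rdown(14.7),-1,start=s)
E
```

```text
dist [349.3 488.4  18.7] turn [-0. -0. 85.]
[[-1,[0.587,-0.407,-0.022],[-0.0,-0.0,-0.81]],[-1,[0.615,-0.365,-0.022],[-0.0,-0.0,-0.81]],[-1,[0.639,-0.32,-0.022],[-0.0,-0.0,-0.81]],[-1,[0.66,-0.275,-0.022],[-0.0,-0.0,-0.81]],[-1,[0.678,-0.227,-0.022],[-0.0,-0.0,-0.81]],[-1,[0.692,-0.179,-0.022],[-0.0,-0.0,-0.81]],[-1,[0.703,-0.13,-0.022],[-0.0,-0.0,-0.81]],[-1,[0.71,-0.08,-0.022],[-0.0,-0.0,-0.81]],[-1,[0.714,-0.029,-0.022],[-0.0,-0.0,-0.81]],[-1,[0.714,0.021,-0.022],[-0.0,-0.0,-0.81]],[-1,[0.711,0.072,-0.022],[-0.0,-0.0,-0.81]],[-1,[0.704,0.122,-0.022],[-0.0,-0.0,-0.81]]]
[[-1,[0.694,0.171,-0.022],[-0.0,-0.0,-0.81]],[-1,[0.68,0.22,-0.022],[-0.0,-0.0,-0.81]],[-1,[0.663,0.267,-0.022],[-0.0,-0.0,-0.81]],[-1,[0.643,0.313,-0.022],[-0.0,-0.0,-0.81]],[-1,[0.619,0.358,-0.022],[-0.0,-0.0,-0.81]],[-1,[0.592,0.401,-0.022],[-0.0,-0.0,-0.81]],[-1,[0.562,0.441,-0.022],[-0.0,-0.0,-0.81]],[-1,[0.53,0.48,-0.022],[-0.0,-0.0,-0.81]],[-1,[0.495,0.516,-0.022],[-0.0,-0.0,-0.81]]]
dist [ -30.  384. -140.] turn [0. 0. 0.]
[[-1,[0.677,0.122,0.25],[0.0,0.0,0.0]],[-1,[0.677,0.122,0.25],[0.0,0.0,0.0]],[-1,[0.677,0.122,0.25],[0.0,0.0,0.0]],[-1,[0.677,0.122,0.25],[0.0,0.0,0.0]],[-1,[0.677,0.122,0.25],[0.0,0.0,0.0]],[-1,[0.677,0.122,0.25],[0.0,0.0,0.0]],[-1,[0.677,0.122,0.25],[0.0,0.0,0.0]],[-1,[0.677,0.122,0.25],[0.0,0.0,0.0]],[-1,[0.677,0.122,0.25],[0.0,0.0,0.0]],[-1,[0.677,0.122,0.25],[0.0,0.0,0.0]],[-1,[0.677,0.122,0.25],[0.0,0.0,0.0]],[-1,[0.677,0.122,0.25],[0.0,0.0,0.0]]]
[[-1,[0.677,0.122,0.25],[0.0,0.0,0.0]],[-1,[0.677,0.122,0.25],[0.0,0.0,0.0]]]
```

Request:
{"api": "play_rows", "payload": {
  "steps": [
    [-1,[0.59,-0.41,-0.02],[0,0,-0.81]],
    [-1,[0.61,-0.36,-0.02],[0,0,-0.81]],
    [-1,[0.64,-0.32,-0.02],[0,0,-0.81]],
    [-1,[0.66,-0.27,-0.02],[0,0,-0.81]],
    [-1,[0.68,-0.23,-0.02],[0,0,-0.81]],
    [-1,[0.69,-0.18,-0.02],[0,0,-0.81]],
    [-1,[0.7,-0.13,-0.02],[0,0,-0.81]],
    [-1,[0.71,-0.08,-0.02],[0,0,-0.81]],
    [-1,[0.71,-0.03,-0.02],[0,0,-0.81]],
    [-1,[0.71,0.02,-0.02],[0,0,-0.81]],
    [-1,[0.71,0.07,-0.02],[0,0,-0.81]],
    [-1,[0.7,0.12,-0.02],[0,0,-0.81]]
  ]
}}

```text
time_s: 2.1
eef_pos: [410.3, -308.6, 241.2]
eef_rot: [0.827, 0.563, 0.0, 0.0]
wrist_force: [0.1, 0.1, -0.7]
finger_gap: 1.0
grip_force: 0.0
```

Request:
{"api": "play_rows", "payload": {
  "steps": [
    [-1,[0.69,0.17,-0.02],[0,0,-0.81]],
    [-1,[0.68,0.22,-0.02],[0,0,-0.81]],
    [-1,[0.66,0.27,-0.02],[0,0,-0.81]],
    [-1,[0.64,0.31,-0.02],[0,0,-0.81]],
    [-1,[0.62,0.36,-0.02],[0,0,-0.81]],
    [-1,[0.59,0.4,-0.02],[0,0,-0.81]],
    [-1,[0.56,0.44,-0.02],[0,0,-0.81]],
    [-1,[0.53,0.48,-0.02],[0,0,-0.81]],
    [-1,[0.5,0.52,-0.02],[0,0,-0.81]]
  ]
}}

```text
time_s: 2.85
eef_pos: [559.8, -99.7, 248.4]
eef_rot: [0.609, 0.793, 0.0, 0.0]
wrist_force: [0.5, -0.6, 0.0]
finger_gap: 1.004
grip_force: 0.0
```

Request:
{"api": "play_rows", "payload": {
  "steps": [
    [-1,[0.68,0.12,0.25],[0,0,0]],
    [-1,[0.68,0.12,0.25],[0,0,0]],
    [-1,[0.68,0.12,0.25],[0,0,0]],
    [-1,[0.68,0.12,0.25],[0,0,0]],
    [-1,[0.68,0.12,0.25],[0,0,0]],
    [-1,[0.68,0.12,0.25],[0,0,0]],
    [-1,[0.68,0.12,0.25],[0,0,0]],
    [-1,[0.68,0.12,0.25],[0,0,0]],
    [-1,[0.68,0.12,0.25],[0,0,0]],
    [-1,[0.68,0.12,0.25],[0,0,0]],
    [-1,[0.68,0.12,0.25],[0,0,0]],
    [-1,[0.68,0.12,0.25],[0,0,0]]
  ]
}}

```text
time_s: 3.85
eef_pos: [531.7, 230.8, 127.8]
eef_rot: [0.611, 0.792, 0.0, 0.0]
wrist_force: [0.4, 0.5, -0.1]
finger_gap: 0.997
grip_force: 0.0
```

Run:
```python
from h import *
s=r.get_state(); print(s['time_s'],s['q'],s['eef_pos'])
plan((530,284,90),Rdown(14.7),-1)
plan((530,284,7),Rdown(14.7),-1,start=(np.array([530,284,90.]),Rdown(14.7)))
t=snap('top','t2.png')['img']; cv2.imwrite('pics/t2c.png',cv2.resize(t[150:300,180:440,::-1],None,fx=3,fy=3,interpolation=cv2.INTER_CUBIC))
```

```text
3.85 [ 0.03642288  0.43461239 -0.65041422  1.61873616  0.27931768  1.18259357
 -0.41870178] [531.69819877 230.77921393 127.82091846]
dist [ -1.7  53.2 -37.8] turn [-0.  0. -0.]
[[-1,[0.433,0.099,0.315],[0.002,0.0,0.002]],[-1,[0.433,0.099,0.315],[0.002,0.0,0.002]],[-1,[0.433,0.099,0.315],[0.002,0.0,0.002]]]
dist [  0.   0. -83.] turn [0. 0. 0.]
[[-1,[0.0,0.0,0.692],[0.0,0.0,0.0]],[-1,[0.0,0.0,0.692],[0.0,0.0,0.0]],[-1,[0.0,0.0,0.692],[0.0,0.0,0.0]]]
```

Request:
{"api": "play_rows", "payload": {
  "steps": [
    [-1,[0.43,0.1,0.31],[0,0,0]],
    [-1,[0.43,0.1,0.31],[0,0,0]],
    [-1,[0.43,0.1,0.31],[0,0,0]],
    [-1,[0,0,0.5],[0,0,0]],
    [-1,[0,0,0.5],[0,0,0]],
    [-1,[0,0,0.5],[0,0,0]],
    [-1,[0,0,0.4],[0,0,0]],
    [-1,[0,0,0.2],[0,0,0]],
    [-1,[0,0,0],[0,0,0]]
  ]
}}

```text
time_s: 4.65
eef_pos: [529.2, 281.6, 5.0]
eef_rot: [0.611, 0.792, -0.002, -0.001]
wrist_force: [-0.2, -0.7, 0.6]
finger_gap: 1.001
grip_force: 0.0
```

Run:
```python
from h import *
s=r.get_state(); print(s['time_s'],s['eef_pos'])
A=[]
for n,x,y in(('top',195,190),('side',240,140)):
    g=snap(n,n+'3.png')['img'][y:y+80,x:x+100,::-1]; A.append(cv2.resize(g,(400,320),interpolation=cv2.INTER_CUBIC))
cv2.imwrite('pics/m3.png',np.hstack(A))
```

```text
4.65 [529.22860375 281.59565792   5.03834329]
```

View pics/m3.png

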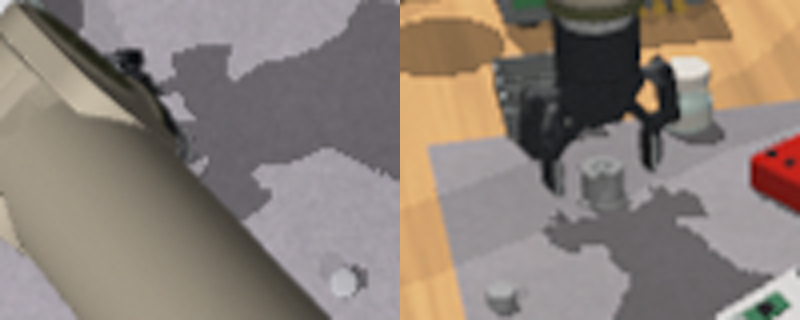

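The side crop shows the cap at about px (391,186) standing between the open fingers. In the top view the arm hides it. I'll nudge 2 mm and close.

Request:
{"api": "play_rows", "payload": {
  "steps": [
    [-1,[0.06,0,-0.02],[0,0,0]],
    [1,[0,0,0],[0,0,0]],
    [1,[0,0,0],[0,0,0]],
    [1,[0,0,0],[0,0,0]],
    [1,[0,0,0],[0,0,0]],
    [1,[0,0,0],[0,0,0]],
    [1,[0,0,0],[0,0,0]],
    [1,[0,0,0],[0,0,0]],
    [1,[0,0,0],[0,0,0]],
    [1,[0,0,0],[0,0,0]]
  ],
  "grip_force": 30
}}

```text
time_s: 5.58
eef_pos: [530.0, 285.0, 8.3]
eef_rot: [0.611, 0.792, 0.0, 0.0]
wrist_force: [-1.0, -2.2, 5.4]
finger_gap: 0.43
grip_force: 30.0
```

Run:
```python
from h import *
s=r.get_state(); p=np.array(s['eef_pos']); print(s['finger_gap'],s['wrist_force'])
q=Rdown(14.7)
a=plan(p+[0,0,190],q,1,step=27)
print('traverse'); T=NEST+N*80; T[2]=max(T[2],0)
b=plan([T[0],T[1],p[2]+190],q,1,start=a)
print('tilt'); plan(NEST+N*70,Rdown(14.7,N),1,start=b)
```

```text
0.42962248611977577 [-1.02234712 -2.16393361  5.41665521]
dist [  0.   0. 190.] turn [-0.  0. -0.]
[[1,[0.0,0.0,-0.594],[0.001,-0.0,0.001]],[1,[0.0,0.0,-0.594],[0.001,-0.0,0.001]],[1,[0.0,0.0,-0.594],[0.001,-0.0,0.001]],[1,[0.0,0.0,-0.594],[0.001,-0.0,0.001]],[1,[0.0,0.0,-0.594],[0.001,-0.0,0.001]],[1,[0.0,0.0,-0.594],[0.001,-0.0,0.001]],[1,[0.0,0.0,-0.594],[0.001,-0.0,0.001]],[1,[0.0,0.0,-0.594],[0.001,-0.0,0.001]]]
traverse
dist [  59.4 -341.4    0. ] turn [0. 0. 0.]
[[1,[-0.719,-0.061,0.0],[0.0,0.0,0.0]],[1,[-0.719,-0.061,0.0],[0.0,0.0,0.0]],[1,[-0.719,-0.061,0.0],[0.0,0.0,0.0]],[1,[-0.719,-0.061,0.0],[0.0,0.0,0.0]],[1,[-0.719,-0.061,0.0],[0.0,0.0,0.0]],[1,[-0.719,-0.061,0.0],[0.0,0.0,0.0]],[1,[-0.719,-0.061,0.0],[0.0,0.0,0.0]],[1,[-0.719,-0.061,0.0],[0.0,0.0,0.0]],[1,[-0.719,-0.061,0.0],[0.0,0.0,0.0]],[1,[-0.719,-0.061,0.0],[0.0,0.0,0.0]],[1,[-0.719,-0.061,0.0],[0.0,0.0,0.0]],[1,[-0.719,-0.061,0.0],[0.0,0.0,0.0]]]
tilt
dist [  2.8   0.7 -84.4] turn [  4.3 -16.5   0. ]
[[1,[-0.0,0.018,0.527],[-0.851,-0.001,-0.0]],[1,[0.0,-0.021,0.527],[-0.851,-0.001,-0.0]],[1,[0.0,-0.06,0.524],[-0.851,-0.001,-0.0]],[1,[0.0,-0.099,0.518],[-0.851,-0.001,-0.0]]]
```

Request:
{"api": "play_rows", "payload": {
  "steps": [
    [1,[0,0,-0.3],[0,0,0]],
    [1,[0,0,-0.6],[0,0,0]],
    [1,[0,0,-0.6],[0,0,0]],
    [1,[0,0,-0.6],[0,0,0]],
    [1,[0,0,-0.6],[0,0,0]],
    [1,[0,0,-0.6],[0,0,0]],
    [1,[0,0,-0.6],[0,0,0]],
    [1,[0,0,-0.6],[0,0,0]],
    [1,[0,0,-0.25],[0,0,0]],
    [1,[-0.4,-0.05,0],[0,0,0]]
  ]
}}

```text
time_s: 6.42
eef_pos: [531.2, 273.3, 201.3]
eef_rot: [0.608, 0.794, 0.003, 0.0]
wrist_force: [-0.1, 0.6, -0.3]
finger_gap: 0.43
grip_force: 30.2
```

Request:
{"api": "play_rows", "payload": {
  "steps": [
    [1,[-0.7,-0.06,0],[0,0,0]],
    [1,[-0.7,-0.06,0],[0,0,0]],
    [1,[-0.7,-0.06,0],[0,0,0]],
    [1,[-0.7,-0.06,0],[0,0,0]],
    [1,[-0.7,-0.06,0],[0,0,0]],
    [1,[-0.7,-0.06,0],[0,0,0]],
    [1,[-0.7,-0.06,0],[0,0,0]],
    [1,[-0.7,-0.06,0],[0,0,0]],
    [1,[-0.7,-0.06,0],[0,0,0]],
    [1,[-0.7,-0.06,0],[0,0,0]],
    [1,[-0.7,-0.06,0],[0,0,0]],
    [1,[-0.5,-0.06,0],[0,0,0]]
  ]
}}

```text
time_s: 7.42
eef_pos: [587.2, -58.9, 197.0]
eef_rot: [0.611, 0.791, -0.001, -0.0]
wrist_force: [0.7, 0.1, -0.0]
finger_gap: 0.429
grip_force: 30.2
```

Request:
{"api": "play_rows", "payload": {
  "steps": [
    [1,[0,0.02,0.4],[-0.85,0,0]],
    [1,[0,-0.02,0.4],[-0.85,0,0]],
    [1,[0,-0.06,0.4],[-0.85,0,0]],
    [1,[0,-0.1,0.4],[-0.85,0,0]],
    [1,[0,0,0],[0,0,0]],
    [1,[0,0,0],[0,0,0]]
  ]
}}

```text
time_s: 7.92
eef_pos: [586.0, -56.1, 131.8]
eef_rot: [0.605, 0.783, 0.115, 0.088]
wrist_force: [0.4, 0.1, -0.4]
finger_gap: 0.433
grip_force: 30.4
```

Run:
```python
from h import *
s=r.get_state(); p=np.array(s['eef_pos']); print(s['q'],s['finger_gap'],s['wrist_force']); print(p, R.from_quat(s['eef_rot']).as_matrix()[:,2])
print((p-NEST)@N)
plan(NEST+N*45,Rdown(14.7,N),1)
A=[]
C={}
for n,x,y in(('top',290,160),('side',290,170)):
    C[n]=snap(n,n+'4.png'); g=C[n]['img'][y:y+80,x:x+100,::-1]; A.append(cv2.resize(g,(400,320),interpolation=cv2.INTER_CUBIC))
cv2.imwrite('pics/m4.png',np.hstack(A))
q=p-8.3*N
for k in (0,4,34): print(k,np.round(proj(C['side'],q+k*N),1),np.round(proj(C['top'],q+k*N),1))
print(r.place_of('side','cap_center'),r.place_of('side','cap'))
```

```text
[ 0.62021171  0.24484844 -0.58665323  1.85777562  0.05914951  0.8020152
  0.28697715] 0.43293379317354 [ 0.35964402  0.06068878 -0.43835755]
[585.97774767 -56.10938902 131.78748538] [ 0.27753344  0.07375922 -0.95788035]
88.85840115772133
dist [ 13.3   2.3 -41.8] turn [ 0.  -0.3  0. ]
[[1,[-0.015,0.011,0.548],[-0.032,-0.007,-0.005]],[1,[-0.015,0.009,0.548],[-0.032,-0.007,-0.005]]]
0 [331.5 209. ] [340.3 203.3]
4 [331.1 208. ] [340.5 203.5]
34 [328.5 200.3] [341.8 205.2]
[{'pixel': [331.8, 201.0], 'score': 0.59}] [{'pixel': [328.2, 209.8], 'score': 0.58}, {'pixel': [266.3, 213.0], 'score': 0.32}]
```

View pics/m4.png

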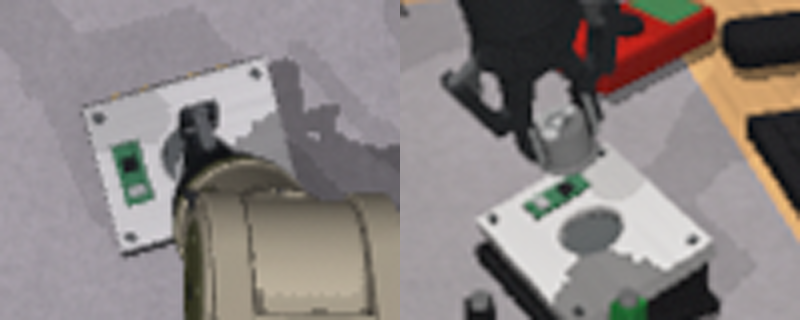

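The cap is held square, with its rim centre near side px (332,209), as predicted. The nest is at side (337.5,227). I'll go lower and compare the two.

Request:
{"api": "play_rows", "payload": {
  "steps": [
    [1,[-0.01,0.01,0.5],[-0.03,0,0]],
    [1,[-0.01,0.01,0.5],[-0.03,0,0]],
    [1,[-0.01,0,0.5],[0,0,0]],
    [1,[0,0,0],[0,0,0]],
    [1,[0,0,0],[0,0,0]]
  ]
}}

```text
time_s: 8.53
eef_pos: [607.0, -51.0, 76.0]
eef_rot: [0.603, 0.783, 0.119, 0.091]
wrist_force: [0.7, -0.1, -0.7]
finger_gap: 0.43
grip_force: 30.4
```

Run:
```python
from h import *
s=r.get_state(); p=np.array(s['eef_pos']); print(s['wrist_force'],p, (p-NEST)@N, R.from_quat(s['eef_rot']).inv().apply(p-NEST))
c=snap('side','s5.png')
q=p-8.3*N
X=np.array([np.cos(np.radians(14.7)),np.sin(np.radians(14.7)),0]);X-=N*(X@N);X/=np.linalg.norm(X);Y=np.cross(N,X)
im=c['img'][:,:,::-1].copy(); x0,y0=290,170
im=cv2.resize(im[y0:y0+75,x0:x0+100],None,fx=8,fy=8,interpolation=cv2.INTER_CUBIC)
t=np.linspace(0,2*np.pi,60)
def circ(o,rad,col):
    P=np.array([proj(c,o+rad*(np.cos(a)*X+np.sin(a)*Y)) for a in t]); P=(P-[x0,y0]+.5)*8-.5
    cv2.polylines(im,[P.round().astype(np.int32)],True,col,1)
circ(q,22.5,(0,0,255));circ(q+34*N,19,(0,0,255));circ(NEST+7*N,24.5,(255,0,0));circ(NEST,24.5,(0,255,255))
cv2.imwrite('pics/s5c.png',im)
```

```text
[ 0.74926172 -0.14568206 -0.7031577 ] [607.01891359 -50.99196302  76.03154485] 29.207497772574676 [  0.83484482   3.8922574  -29.18967647]
```

View pics/s5c.png

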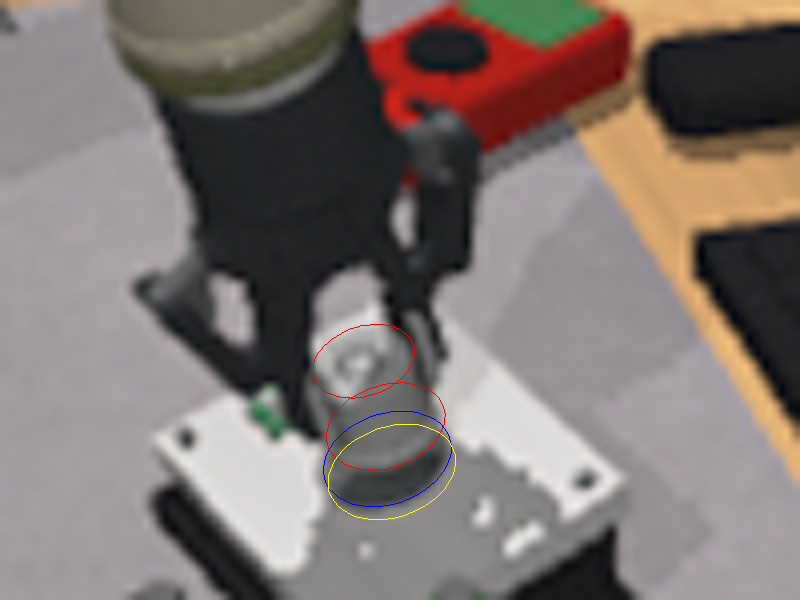

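The overlay shows the nest model lining up with the picture, rim bottom at about crop (385,507). The held cap's mark is at crop (358,365), within about 2 mm of prediction. I'll centre it and lower, watching the force.

Request:
{"api": "play_rows", "payload": {
  "steps": [
    [1,[-0.02,-0.075,0.1],[0,0,0]],
    [1,[0,0,0.1],[0,0,0]],
    [1,[0,0,0.1],[0,0,0]],
    [1,[0,0,0.05],[0,0,0]],
    [1,[0,0,0],[0,0,0]],
    [1,[0,0,0],[0,0,0]]
  ]
}}

```text
time_s: 9.08
eef_pos: [607.8, -52.3, 61.7]
eef_rot: [0.604, 0.783, 0.119, 0.092]
wrist_force: [-0.4, 0.1, -1.0]
finger_gap: 0.434
grip_force: 30.4
```

Request:
{"api": "play_rows", "payload": {
  "steps": [
    [1,[0,0,0.025],[0,0,0]],
    [1,[0,0,0.025],[0,0,0]],
    [1,[0,0,0.025],[0,0,0]],
    [1,[0,0,0],[0,0,0]]
  ]
}}

```text
time_s: 9.42
eef_pos: [608.6, -52.0, 58.6]
eef_rot: [0.604, 0.783, 0.119, 0.092]
wrist_force: [-0.1, 1.0, -0.2]
finger_gap: 0.432
grip_force: 30.4
```

Request:
{"api": "play_rows", "payload": {
  "steps": [
    [1,[0,0,0.025],[0,0,0]],
    [1,[0,0,0.025],[0,0,0]],
    [1,[0,0,0],[0,0,0]]
  ]
}}

```text
time_s: 9.67
eef_pos: [609.2, -51.9, 56.7]
eef_rot: [0.604, 0.783, 0.119, 0.092]
wrist_force: [0.7, -0.4, -1.0]
finger_gap: 0.431
grip_force: 30.4
```

Request:
{"api": "play_rows", "payload": {
  "steps": [
    [1,[0,0,0.025],[0,0,0]],
    [1,[0,0,0.025],[0,0,0]],
    [1,[0,0,0],[0,0,0]]
  ]
}}

```text
time_s: 9.92
eef_pos: [609.8, -51.8, 54.8]
eef_rot: [0.604, 0.783, 0.119, 0.092]
wrist_force: [0.1, 0.7, -0.8]
finger_gap: 0.431
grip_force: 30.4
```

Request:
{"api": "play_rows", "payload": {
  "steps": [
    [1,[0,0,0.025],[0,0,0]],
    [1,[0,0,0],[0,0,0]]
  ]
}}

```text
time_s: 10.08
eef_pos: [609.9, -51.7, 54.6]
eef_rot: [0.604, 0.783, 0.119, 0.092]
wrist_force: [-6.1, -0.2, 8.5]
finger_gap: 0.433
grip_force: 31.4
```

Request:
{"api": "play_rows", "payload": {
  "steps": [
    [1,[0,0,0.025],[0,0,0]],
    [1,[0,0,0],[0,0,0]]
  ]
}}

```text
time_s: 10.25
eef_pos: [610.0, -51.8, 54.6]
eef_rot: [0.604, 0.783, 0.119, 0.092]
wrist_force: [-16.8, 0.0, 20.8]
finger_gap: 0.424
grip_force: 32.8
```

Request:
{"api": "play_rows", "payload": {
  "steps": [
    [1,[0,-0.02,-0.03],[0,0,0]],
    [1,[0,-0.01,0],[0,0,0]],
    [1,[0,0,0],[0,0,0]]
  ]
}}

```text
time_s: 10.5
eef_pos: [609.3, -52.0, 54.4]
eef_rot: [0.603, 0.783, 0.119, 0.092]
wrist_force: [-3.5, 0.5, 7.3]
finger_gap: 0.428
grip_force: 31.2
```

Request:
{"api": "play_rows", "payload": {
  "steps": [
    [0.1,[0,0,0],[0,0,0]],
    [0.05,[0,0,0],[0,0,0]],
    [0,[0,0,0],[0,0,0]],
    [-0.1,[0,0,0],[0,0,0]],
    [-0.2,[0,0,0],[0,0,0]],
    [-0.3,[0,0,0],[0,0,0]],
    [-0.3,[0,0,0],[0,0,0]]
  ]
}}

```text
time_s: 11.08
eef_pos: [609.0, -52.0, 53.8]
eef_rot: [0.604, 0.783, 0.119, 0.092]
wrist_force: [0.2, 0.3, -0.5]
finger_gap: 0.651
grip_force: 0.0
```

Run:
```python
from h import *
s=r.get_state(); p=np.array(s['eef_pos'])
c=snap('side','s6.png')
X=np.array([np.cos(np.radians(14.7)),np.sin(np.radians(14.7)),0]);X-=N*(X@N);X/=np.linalg.norm(X);Y=np.cross(N,X)
im=c['img'][:,:,::-1].copy(); x0,y0=290,170
im=cv2.resize(im[y0:y0+75,x0:x0+100],None,fx=8,fy=8,interpolation=cv2.INTER_CUBIC)
t=np.linspace(0,2*np.pi,60)
def circ(o,rad,col):
    P=np.array([proj(c,o+rad*(np.cos(a)*X+np.sin(a)*Y)) for a in t]); P=(P-[x0,y0]+.5)*8-.5
    cv2.polylines(im,[P.round().astype(np.int32)],True,col,1)
circ(NEST+34*N,19,(0,0,255));circ(NEST+7*N,24.5,(255,0,0))
cv2.imwrite('pics/s6c.png',im)
```

```text
(no output)
```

View pics/s6c.png

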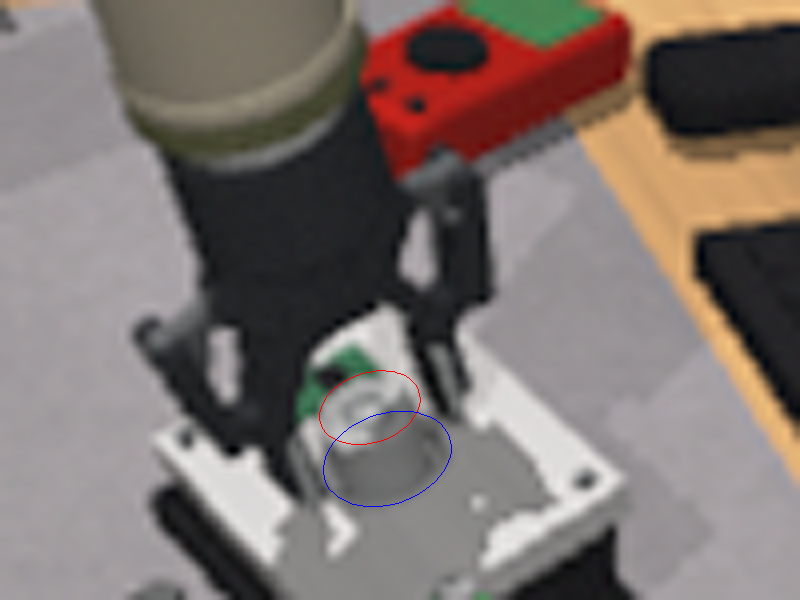

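The cap stands in the nest with its mark at about crop (362,405). That is some 2 mm from the modelled crown centre, so it looks seated and free. Next I retreat and work out the stand's yaw from the first picture.

Request:
{"api": "play_rows", "payload": {
  "steps": [
    [-0.3,[0,0,-0.2],[0,0,0]],
    [-0.3,[0,0,-0.4],[0,0,0]],
    [-0.3,[0,0,-0.7],[0,0,0]],
    [-0.3,[0,0,-0.7],[0,0,0]],
    [-0.3,[0,0,-0.7],[0,0,0]],
    [-0.3,[0,0,-0.7],[0,0,0]],
    [-0.3,[0,0,-0.7],[0,0,0]],
    [-0.3,[0,0,-0.7],[0,0,0]],
    [-0.3,[0,0,0],[0,0,0]]
  ]
}}

```text
time_s: 11.88
eef_pos: [555.3, -67.1, 243.9]
eef_rot: [0.603, 0.783, 0.12, 0.096]
wrist_force: [0.7, -0.5, 0.5]
finger_gap: 0.649
grip_force: 0.0
```

Run:
```python
from h import *
c=r.read_camera('top'); 
def az(l):
    x1,y1,x2,y2=l; a=onz(ray(c,(x1,y1)),70)-onz(ray(c,(x2,y2)),70); return np.degrees(np.arctan2(a[1],a[0]))%180,np.linalg.norm(a)
x0,y0=384,220
t=cv2.imread('pics/top0.png',0)[y0:y0+35,x0:x0+40]; t=cv2.resize(t,None,fx=6,fy=6,interpolation=cv2.INTER_CUBIC)
L=cv2.createLineSegmentDetector().detect(t)[0][:,0]
for l in L:
    q=(np.array(l)+.5)/6-.5+[x0,y0,x0,y0]; a,n=az(q)
    if n>18: print('az %.1f len %.0f'%(a,n),q.round(1))
plan((483,-250,235),Rdown(0),-0.3,step=32)
```

```text
az 0.2 len 28 [389.6 245.5 389.2 236.3]
az 1.1 len 24 [389.  236.8 388.5 229. ]
az 1.6 len 55 [392.5 228.9 393.7 246.6]
az 177.6 len 26 [417.4 234.9 417.4 243.4]
az 89.6 len 18 [417.4 227.6 423.3 227.6]
az 89.0 len 40 [398.9 225.6 411.8 225.6]
az 88.4 len 19 [406.2 227.7 400.1 227.6]
dist [ -71.9 -182.9   -6.2] turn [ -2.   17.5 -14.6]
[[-0.3,[-0.567,-0.402,-0.102],[0.501,-0.058,0.418]],[-0.3,[-0.581,-0.385,-0.082],[0.501,-0.058,0.418]],[-0.3,[-0.595,-0.367,-0.062],[0.501,-0.058,0.418]],[-0.3,[-0.609,-0.347,-0.044],[0.501,-0.058,0.418]],[-0.3,[-0.621,-0.327,-0.026],[0.501,-0.058,0.418]],[-0.3,[-0.633,-0.304,-0.009],[0.501,-0.058,0.418]],[-0.3,[-0.644,-0.281,0.007],[0.501,-0.058,0.418]]]
```

Request:
{"api": "play_rows", "payload": {
  "steps": [
    [-0.3,[-0.57,-0.4,-0.1],[0.5,-0.06,0.42]],
    [-0.3,[-0.58,-0.39,-0.08],[0.5,-0.06,0.42]],
    [-0.3,[-0.6,-0.37,-0.06],[0.5,-0.06,0.42]],
    [-0.3,[-0.61,-0.35,-0.04],[0.5,-0.06,0.42]],
    [-0.3,[-0.62,-0.33,-0.03],[0.5,-0.06,0.42]],
    [-0.3,[-0.63,-0.3,-0.01],[0.5,-0.06,0.42]],
    [-0.3,[-0.64,-0.28,0.01],[0.5,-0.06,0.42]],
    [-0.3,[0,0,0],[0,0,0]],
    [-0.3,[0,0,0],[0,0,0]]
  ]
}}

```text
time_s: 12.68
eef_pos: [481.1, -250.6, 229.2]
eef_rot: [0.708, 0.706, -0.001, -0.004]
wrist_force: [-0.1, 1.4, -0.6]
finger_gap: 0.65
grip_force: 0.0
```

Run:
```python
from h import *
C={n:snap(n,n+'7.png') for n in('side','top')}
s=r.get_state(); print(s['eef_pos'],s['q'])
for t in('cap_mark','cap_center','cap'):
    k={'cap_mark':34,'cap_center':17,'cap':0}[t]
    D={n:r.place_of(n,t) for n in C}
    for n in C: print(t,n,[(d['pixel'],round(d['score'],2)) for d in D[n]][:3],'pred',np.round(proj(C[n],NEST+k*N),1))
plan((482.5,-249.5,180),Rdown(0.5),-0.3,n=3)
A=[]
for n,x,y in(('top',315,175),('side',310,195)):
    g=C[n]['img'][y:y+50,x:x+50,::-1]; A.append(cv2.resize(g,(400,400),interpolation=cv2.INTER_CUBIC))
cv2.imwrite('pics/m7.png',np.hstack(A))
```

```text
[ 481.91262497 -248.33848855  229.96821293] [ 0.80254222  0.24292863 -0.4607695   1.57950093  0.10888905  1.35126533
  0.32998736]
cap_mark side [([334.2, 219.2], 0.56)] pred [335.7 220.4]
cap_mark top [([342.4, 200.0], 0.5)] pred [338.7 200.4]
cap_center side [([340.0, 222.8], 0.76), ([281.7, 167.7], 0.52), ([335.1, 240.1], 0.39)] pred [337.1 224.5]
cap_center top [([341.4, 195.7], 0.71)] pred [338.1 199.6]
cap side [([334.4, 230.6], 0.57)] pred [338.5 228.4]
cap top [([337.7, 198.7], 0.65), ([203.1, 197.2], 0.21)] pred [337.4 198.7]
dist [  0.6  -0.6 -50.8] turn [-0.1 -0.3  0.5]
[[-0.3,[-0.006,0.007,0.424],[-0.019,-0.006,-0.032]],[-0.3,[-0.006,0.007,0.424],[-0.019,-0.006,-0.032]],[-0.3,[-0.005,0.006,0.424],[-0.019,-0.006,-0.032]]]
```

View pics/m7.png

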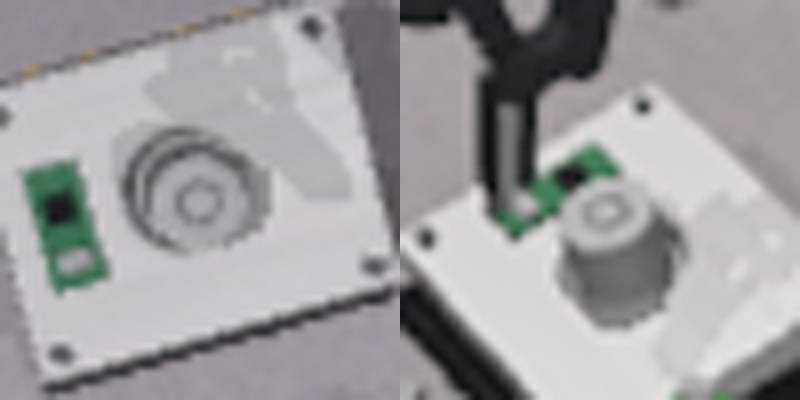

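Both views show the cap sitting inside the nest, flange in the recess, with its ring mark at top px (339.6,199.9) and side px (334.9,220.9). On to the probe.

Request:
{"api": "play_rows", "payload": {
  "steps": [
    [-0.3,[0,0,0.6],[0,0,-0.03]],
    [-0.3,[0,0,0.7],[0,0,-0.03]],
    [-0.3,[0,0,0.7],[0,0,-0.03]],
    [-0.3,[-0.02,0.02,0.7],[-0.06,0,0]],
    [-0.3,[0,0,0.5],[0,0,0]],
    [-0.3,[0,0,0.05],[0,0,0]],
    [-0.3,[0,0,0],[0,0,0]],
    [-0.3,[0,0,0],[0,0,0]]
  ]
}}

```text
time_s: 13.75
eef_pos: [482.8, -250.2, 102.0]
eef_rot: [0.704, 0.71, 0.001, 0.0]
wrist_force: [0.9, 0.1, 0.2]
finger_gap: 0.647
grip_force: 0.0
```

Run:
```python
from h import *
s=r.get_state(); print(s['eef_pos'],s['wrist_force'],R.from_quat(s['eef_rot']).as_matrix().round(3)[:,1:].T)
C={n:snap(n,n+'8.png') for n in('side','top')}
p,e=tri(ray(C['side'],(334.9,220.9)),ray(C['top'],(339.6,199.9))); print('mark',p,e,p-(NEST+34*N))
im=cv2.resize(C['side']['img'][200:300,270:350,::-1],None,fx=6,fy=6,interpolation=cv2.INTER_CUBIC); cv2.imwrite('pics/s8.png',im)
```

```text
[ 482.76466905 -250.18160234  101.98189388] [0.87959304 0.1317959  0.24851154] [[ 1.     0.007  0.001]
 [ 0.001  0.001 -1.   ]]
mark [601.6069084  -55.3223257   79.94228316] 4.735104793744331 [-0.76869001 -2.30569772  0.43017038]
```

View pics/s8.png

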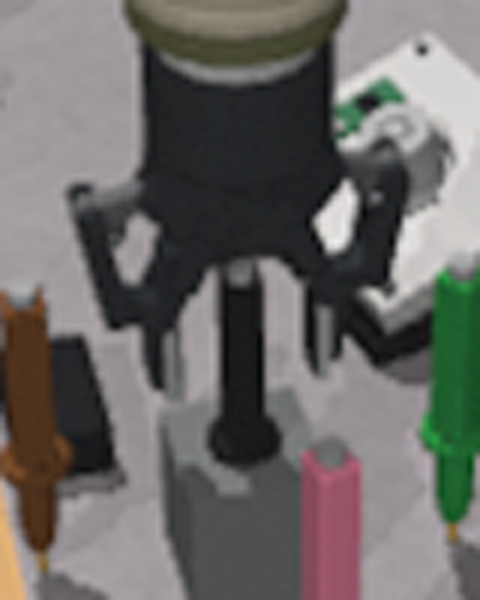

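The open fingers straddle the black grip, with about equal gaps either side. The look-alikes are clear. I'll grip and lift.

Request:
{"api": "play_rows", "payload": {
  "steps": [
    [1,[0,0,0],[0,0,0]],
    [1,[0,0,0],[0,0,0]],
    [1,[0,0,0],[0,0,0]],
    [1,[0,0,0],[0,0,0]],
    [1,[0,0,0],[0,0,0]],
    [1,[0,0,0],[0,0,0]],
    [1,[0,0,0],[0,0,0]],
    [1,[0,0,0],[0,0,0]],
    [1,[0,0,0],[0,0,0]],
    [1,[0,0,0],[0,0,0]],
    [1,[0,0,0],[0,0,0]]
  ],
  "grip_force": 60
}}

```text
time_s: 14.77
eef_pos: [482.4, -250.3, 101.4]
eef_rot: [0.705, 0.71, 0.001, -0.0]
wrist_force: [-1.2, 0.1, 4.8]
finger_gap: 0.202
grip_force: 59.1
```

Request:
{"api": "play_rows", "payload": {
  "steps": [
    [1,[0,0,-0.1],[0,0,0]],
    [1,[0,0,-0.3],[0,0,0]],
    [1,[0,0,-0.35],[0,0,0]],
    [1,[0,0,-0.35],[0,0,0]],
    [1,[0,0,-0.35],[0,0,0]],
    [1,[0,0,-0.35],[0,0,0]],
    [1,[0,0,-0.35],[0,0,0]],
    [1,[0,0,-0.35],[0,0,0]],
    [1,[0,0,-0.3],[0,0,0]],
    [1,[0,0,-0.2],[0,0,0]],
    [1,[0,0,0],[0,0,0]],
    [1,[0,0,0],[0,0,0]]
  ]
}}

```text
time_s: 15.77
eef_pos: [482.0, -250.3, 220.7]
eef_rot: [0.705, 0.71, 0.001, -0.001]
wrist_force: [0.5, -0.6, -1.8]
finger_gap: 0.203
grip_force: 59.1
```

```bash
cat >> h.py <<'E'
MARK=np.array([601.8,-54.3,79.3])
E
python3 - <<'E'
from h import *
s=r.get_state(); p=np.array(s['eef_pos']); q=R.from_quat(s['eef_rot']); print(p,s['finger_gap'])
C={n:snap(n,n+'9.png') for n in('side','top')}
for t in ('probe_tip','probe','probe_grip'):
    D={n:r.place_of(n,t) for n in C}
    k={'probe_tip':90,'probe':74,'probe_grip':-19}[t]; X=p+q.as_matrix()[:,2]*k
    for n in C: print(t,n,[(d['pixel'],round(d['score'],2)) for d in D[n]][:5],'pred',np.round(proj(C[n],X),1))
# hover: tip 40 above mark; tip ~ 91+ below TCP
a=plan(MARK+N*(92+45),Rdown(0.5,N),1,step=22)
E
```

```text
[ 481.98174819 -250.30405544  220.73279693] 0.20343925421066067
probe_tip side [] pred [310.5 255. ]
probe_tip top [] pred [407.6 237.6]
probe side [([324.3, 320.6], 0.82), ([313.1, 254.8], 0.79), ([276.1, 292.7], 0.66), ([344.7, 284.3], 0.62), ([335.8, 240.2], 0.17)] pred [310.4 249.9]
probe top [([398.6, 207.9], 0.47), ([395.7, 265.3], 0.45), ([412.0, 235.5], 0.38)] pred [408.8 237.5]
probe_grip side [([272.3, 261.2], 0.87), ([306.2, 218.5], 0.86), ([345.7, 259.8], 0.84), ([328.9, 291.9], 0.57)] pred [309.8 218.8]
probe_grip top [([399.9, 267.1], 0.55), ([405.5, 207.7], 0.44), ([416.5, 236.3], 0.43)] pred [416.9 236.6]
dist [ 81.2 185.7  -9.9] turn [  4.3 -16.5  -0.5]
[[1,[0.463,0.206,0.026],[-0.33,0.083,0.01]],[1,[0.463,0.205,0.035],[-0.33,0.083,0.01]],[1,[0.463,0.204,0.044],[-0.33,0.083,0.01]],[1,[0.463,0.202,0.053],[-0.33,0.083,0.01]],[1,[0.462,0.2,0.062],[-0.33,0.083,0.01]],[1,[0.462,0.197,0.072],[-0.33,0.083,0.01]],[1,[0.462,0.195,0.08],[-0.33,0.083,0.01]],[1,[0.461,0.192,0.089],[-0.33,0.083,0.01]],[1,[0.461,0.189,0.098],[-0.33,0.083,0.01]],[1,[0.46,0.185,0.107],[-0.33,0.083,0.01]]]
```

Request:
{"api": "play_rows", "payload": {
  "steps": [
    [1,[0.46,0.2,0.02],[-0.33,0.08,0]],
    [1,[0.46,0.2,0.03],[-0.33,0.08,0]],
    [1,[0.46,0.2,0.04],[-0.33,0.08,0]],
    [1,[0.46,0.2,0.05],[-0.33,0.08,0]],
    [1,[0.46,0.2,0.06],[-0.33,0.08,0]],
    [1,[0.46,0.2,0.07],[-0.33,0.08,0]],
    [1,[0.46,0.2,0.08],[-0.33,0.08,0]],
    [1,[0.46,0.19,0.09],[-0.33,0.08,0]],
    [1,[0.46,0.19,0.1],[-0.33,0.08,0]],
    [1,[0.46,0.19,0.11],[-0.33,0.08,0]],
    [1,[0,0,0],[0,0,0]],
    [1,[0,0,0],[0,0,0]]
  ]
}}

```text
time_s: 17.17
eef_pos: [562.0, -63.8, 211.0]
eef_rot: [0.696, 0.703, 0.127, 0.075]
wrist_force: [0.1, -0.5, -0.9]
finger_gap: 0.201
grip_force: 59.1
```

Run:
```python
from h import *
s=r.get_state(); p=np.array(s['eef_pos']); q=R.from_quat(s['eef_rot']); print(p,s['q'],s['wrist_force'])
a=plan(MARK+N*(92.4+12),Rdown(0.5,N),1,step=12)
```

```text
[561.97642773 -63.83097914 211.02287157] [ 0.68723098  0.10761078 -0.5974259   1.8116723  -0.04963897  0.9631444
  0.13281559] [ 0.14470251 -0.46639422 -0.90834205]
dist [ 10.3   1.8 -31.9] turn [ 0.2  0.  -0.6]
[[1,[-0.005,0.007,0.279],[-0.003,0.004,0.044]],[1,[-0.005,0.007,0.279],[-0.003,0.004,0.044]],[1,[-0.006,0.007,0.279],[-0.003,0.004,0.044]]]
```

Request:
{"api": "play_rows", "payload": {
  "steps": [
    [1,[-0.01,0.01,0.28],[0,0,0]],
    [1,[-0.01,0.01,0.28],[0,0,0]],
    [1,[0,0,0.28],[0,0,0]],
    [1,[0,0,0],[0,0,0]],
    [1,[0,0,0],[0,0,0]]
  ]
}}

```text
time_s: 17.58
eef_pos: [571.9, -63.4, 177.5]
eef_rot: [0.697, 0.702, 0.126, 0.074]
wrist_force: [0.8, 0.3, -1.1]
finger_gap: 0.199
grip_force: 59.2
```

Run:
```python
from h import *
s=r.get_state(); p=np.array(s['eef_pos']); q=R.from_quat(s['eef_rot']); z=q.as_matrix()[:,2]
tip=p+z*92.4; d=tip-MARK; print(p,s['wrist_force'],'z.N',z@N,'tip-mark along N',d@N,'tool',q.inv().apply(d))
c=snap('side','sA.png'); print('tip pix',proj(c,tip),'mark',proj(c,MARK))
x0,y0=300,180; im=cv2.resize(c['img'][y0:y0+60,x0:x0+70,::-1],None,fx=8,fy=8,interpolation=cv2.INTER_CUBIC)
for P,col in((tip,(0,0,255)),(MARK,(255,0,0))):
    u=(np.array(proj(c,P))-[x0,y0]+.5)*8-.5; cv2.circle(im,tuple(u.round().astype(int).tolist()),3,col,1)
cv2.imwrite('pics/sAc.png',im)
```

```text
[571.91912048 -63.42410255 177.51497397] [ 0.8015423   0.34552672 -1.05411037] z.N -0.9999961699540689 tip-mark along N 10.651055866274435 tool [ -1.53902941  -1.05006343 -10.64768836]
tip pix [np.float64(334.6182364770615), np.float64(218.65521263931586)] mark [np.float64(335.66610443744776), np.float64(220.76118000094078)]
```

View pics/sAc.png

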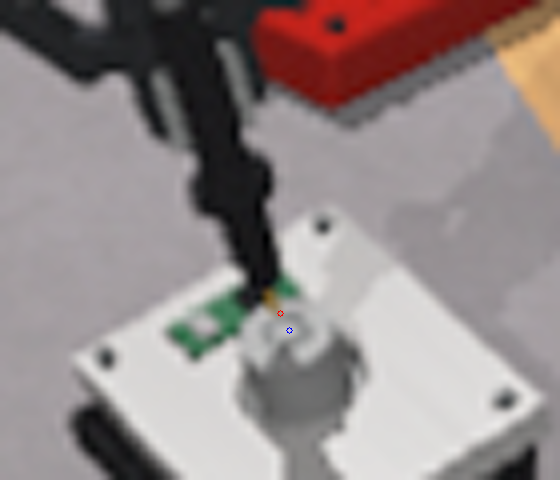

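The brass tip is at about crop (273,303), just above the ring mark at about crop (283,332). The lateral position is plausible. I'll check the tip numerically in both views.

Run:
```python
from h import *
s=r.get_state(); p=np.array(s['eef_pos']); q=R.from_quat(s['eef_rot']); z=q.as_matrix()[:,2]
for n in('side','top'):
    c=r.read_camera(n); im=c['img'].astype(int); t=p+z*92.4; u=np.array(proj(c,t)); x,y=u.round().astype(int)
    print(n,'tip',u.round(1),'nose',np.round(proj(c,p+z*76.4),1),'collar',np.round(proj(c,p+z*26),1))
    for yy in range(y-7,y+6): print(yy,' '.join('%3d/%+3d'%(im[yy,xx].mean(),im[yy,xx,0]-im[yy,xx,2]) for xx in range(x-6,x+7)))
```

```text
side tip [334.8 218.4] nose [333.5 214.5] collar [329.2 201.8]
211  55/ +0  21/ +0  21/ -2  25/ -2  20/ +0  51/ +0 189/ +4 219/ +3 214/ +3 213/ +3 213/ +3 214/ +3 198/ +4
212 104/ +1  13/ -2  22/ +0  25/ -1  19/ -2  51/ +0 191/ +5 220/ +3 214/ +3 212/ +3 213/ +3 214/ +2 199/ +4
213 151/ +3  57/ +1  19/ -2  21/ -2  19/ -3  40/ -3 167/ +2 213/ +4 217/ +3 214/ +3 214/ +2 214/ +3 200/ +4
214 207/ +4 136/ +0  48/ -3  21/ -4  20/ -3  25/ -6 112/-10 184/ -2 215/ +4 216/ +3 215/ +3 215/ +3 200/ +5
215 171/ -1 113/ -1  43/ -5  21/ -5  38/+24  94/ +5 100/-17 125/-14 183/ -2 213/ +4 217/ +3 207/ +6 195/ +4
216  81/ -9  42/ -5  39/ -3  38/ +7  74/+64 103/+28  99/-15  87/-24 145/ -5 203/ +4 218/ +3 203/ +5 193/ +3
217  61/-13  36/ -1  34/ -3  35/ +0  77/+74  96/+65 146/ +7 150/ -4 153/ -1 179/ +3 199/ +3 193/ +4 192/ +3
218  86/-21  55/-12  63/ -1 139/ -2 148/+18 126/+40 173/ +9 177/ +0 174/ +2 178/ +2 185/ +1 189/ +0 192/ +3
219  95/-23 104/-14 145/ -1 184/ +0 187/ +3 153/ +7 146/ +2 142/ -3 152/ +0 180/ +1 189/ +0 189/ -1 189/ +1
220  93/-20 154/ -5 184/ +0 180/ +0 158/ -2 163/ -2 167/ -1 165/ 
[... 1132 characters left out ...]
/ -3  36/ -3  21/ -2  19/ -2  28/ -4  24/ -5  25/ -6
201 169/ -4 170/ -3 165/ -3 123/ -5 101/ -3  51/ -1  44/ -4  61/ -3  20/ -3  18/ -6  27/ -5  25/ -2  23/ -4
202 166/ -4 169/ -3 170/ -5 152/ -3  41/ -2  25/ -3  44/ -5  63/ -3  21/ -5  21/ -5  22/ -6  19/ -1  18/ -5
203 165/ -4 171/ -3 164/ -3 129/ -2  23/ -4  24/ -4  23/ -1  33/ -3  27/ -6  45/ -8  21/ -5  19/ -6  20/ -4
204 127/ -4 127/ -3 172/ -5 119/ -4  25/ -3  24/ -3  18/ -2  18/ -4  22/ -4  29/ -5  20/ -3  20/ -2  22/ -2
205 136/ -1 105/ -2 116/ -2 104/ -4  24/ -2  25/ -3  18/ -3  21/ -4  21/ -4  21/ -5  21/ -2  31/ +8  56/+18
206 189/ +0 176/ -2 156/ -1 132/ -2  23/ -3  21/ -3  20/ -4  21/ -5  22/ -5  23/ -4  36/ +9  62/+21  84/+21
```

The tip matches the model to within 1 px and the mark agrees, with contact expected about 10.6 mm on. I'll correct the lateral offset and approach.

Request:
{"api": "play_rows", "payload": {
  "steps": [
    [1,[0.03,0.03,0.05],[0,0,0]],
    [1,[0.01,0.01,0.05],[0,0,0]],
    [1,[0,0,0.05],[0,0,0]],
    [1,[0,0,0.05],[0,0,0]],
    [1,[0,0,0],[0,0,0]],
    [1,[0,0,0],[0,0,0]]
  ]
}}

```text
time_s: 18.23
eef_pos: [576.2, -61.1, 171.9]
eef_rot: [0.697, 0.702, 0.127, 0.076]
wrist_force: [0.5, 0.2, -0.8]
finger_gap: 0.199
grip_force: 59.2
```

```bash
cat > f.py <<'E'
from h import *
F=[]
for i in range(6): r.read_camera('side'); F.append(np.array(r.get_state()['wrist_force']))
s=r.get_state(); p=np.array(s['eef_pos']); q=R.from_quat(s['eef_rot']); z=q.as_matrix()[:,2]
F=np.array(F); print('F',F.mean(0).round(2),F.std(0).round(2),'alongN',round(F.mean(0)@N,2)); d=p+z*92.4-MARK; print('gap',d@N,'tool',q.inv().apply(d).round(2),z@N,s['finger_gap'],s['time_s'])
E
python3 f.py
```

```text
F [ 0.13  0.09 -1.56] [0.28 0.39 0.67] alongN -1.53
gap 4.166617446332327 tool [ 0.09  2.02 -4.17] -0.9999987402039022 0.20206887521799774 18.5333
```

Request:
{"api": "play_rows", "payload": {
  "steps": [
    [1,[0,-0.03,0.04],[0,0,0]],
    [1,[0,0,0.04],[0,0,0]],
    [1,[0,0,0.04],[0,0,0]],
    [1,[0,0,0],[0,0,0]]
  ]
}}

```text
time_s: 18.87
eef_pos: [576.5, -60.8, 166.9]
eef_rot: [0.697, 0.702, 0.127, 0.076]
wrist_force: [0.0, 0.1, -0.1]
finger_gap: 0.201
grip_force: 59.3
```

```bash
python3 f.py
```

```text
F [-0.48 -0.23 -0.78] [0.29 0.47 0.63] alongN -0.59
gap -0.6996165305501227 tool [0.11 0.71 0.7 ] -0.9999988322884747 0.20182416868751107 19.1667
```

Request:
{"api": "play_rows", "payload": {
  "steps": [
    [1,[0,0,0.03],[0,0,0]],
    [1,[0,0,0.03],[0,0,0]],
    [1,[0,0,0],[0,0,0]]
  ]
}}

```text
time_s: 19.42
eef_pos: [577.3, -60.7, 164.8]
eef_rot: [0.697, 0.702, 0.127, 0.076]
wrist_force: [-0.7, -1.0, -0.8]
finger_gap: 0.202
grip_force: 59.3
```

```bash
python3 f.py
```

```text
F [-0.6  -0.05  0.65] [0.67 0.42 0.3 ] alongN 0.79
gap -3.074602847491619 tool [0.1  0.83 3.07] -0.9999987753238506 0.20033430996687787 19.7167
```

Request:
{"api": "play_rows", "payload": {
  "steps": [
    [1,[0,0,0.03],[0,0,0]],
    [1,[0,0,0.02],[0,0,0]],
    [1,[0,0,0],[0,0,0]],
    [1,[0,0,0],[0,0,0]]
  ]
}}

```text
time_s: 20.05
eef_pos: [577.9, -60.5, 163.0]
eef_rot: [0.697, 0.702, 0.127, 0.076]
wrist_force: [0.0, -0.1, 1.9]
finger_gap: 0.206
grip_force: 59.4
```

```bash
python3 f.py; python3 f.py
python3 - <<'E'
from h import *
A=[]
for n,x,y in(('side',310,195),('top',315,175)):
    A.append(cv2.resize(snap(n,n+'B.png')['img'][y:y+50,x:x+50,::-1],(400,400),interpolation=cv2.INTER_CUBIC))
cv2.imwrite('pics/mB.png',np.hstack(A))
E
```

```text
F [-0.52 -0.15  0.85] [0.52 0.65 0.55] alongN 0.97
gap -5.069998657004687 tool [0.12 0.82 5.07] -0.9999987933883306 0.2044550126713527 20.35
F [-0.13 -0.37  0.92] [0.53 0.29 0.43] alongN 0.95
gap -5.107843355725746 tool [0.11 0.79 5.11] -0.999998820157968 0.20122191218382177 20.65
```

View pics/mB.png

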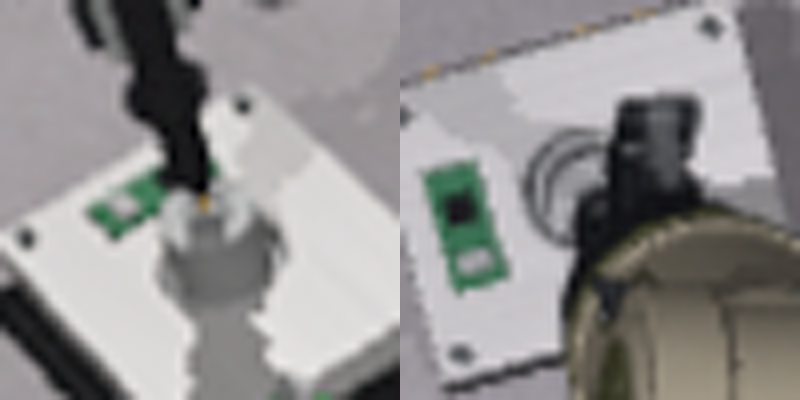

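The tip touches at about side crop (206,210), right on the ring mark at (203,211). Net force is about 2.5 N and travel about 5 mm, so it is half-way in.

```bash
python3 -c "
from station import r; print(r.hand_in())"
```

```text
the job is handed in; nothing more can be done
None
```

I handed the job in with the cap seated and let go in the nest, and the probe held square on its ring mark, spring tip about 5 mm in at about 2.5 N; `hand_in()` returned no verdict.

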